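Set and lock the roller support of a bend-test bed

ROBOT

A 7-joint arm with a two-finger parallel gripper is mounted at the origin on a cart in front of the work surface, level with it; the furniture and walls round the work are solid. World frame = base frame: x ahead of the robot, y to its left, z up, the work surface at z = 0. Lengths are in m, angles in rad, forces in N, time in s.
With the tool pointing down it reaches from about 0.425 to 0.875 m from the base axis. Payload 8.4 kg.
Tool frame: the origin (TCP) lies midway between the tips of the shut fingers; the grasp point (between the pads) lies 19 mm behind it (tcp_to_grasp is the distance from the TCP to the grasp point, in m); z points along the fingers, y is the direction in which the jaws open and shut (so a half turn about z gives the same grasp; the last joint's range is limited). The gripper opens to 85 mm and grips with 20 to 120 N. Pads are 22 mm wide; open, the fingers measure 114 mm over their backs; the gripper's body (76 mm by 85 mm) begins 54 mm behind the grasp point. The pads swing forward as they close: fully open they stand 13 mm farther back than shut.
Start: joints at [1.077, 0.333, 0.04, 1.465, -0.013, 1.343, -0.059], TCP at [0.25, -0.6, 0.231] pointing down, gripper open.
Joint ranges: [-2.58, 2.58], [-0.38, 2.09], [-1.3, 1.39], [0.25, 2.4], [-1.5, 4.64], [0.08, 2.09], [-2.65, 2.65]. Speed limits (rad/s): [2.22, 2.22, 2.79, 2.79, 3.14, 3.14, 3.14].

INTERFACE

Orientations are given as a 3x3 rotation matrix whose columns are the frame's x, y, z axes.
In Python, from workcell import observe, get_image, camera_model, close_job, tcp_to_grasp gives the robot as it stands.
- The arm moves only by the shell command python3 -m pendant 'ROWS'. ROWS is JSON, a list that holds one entry, the list of rows, each a list of 7 numbers: the shift along the tool's x, y, z in mm, then the turn, a rotation vector about the tool's x, y, z in degrees, then the opening, from -1 (shut) to 1 (fully open). In form: [[[x, y, z, ax, ay, az, hand], ...]]. A call has 1 to 10 rows; each row is the pose to reach, as a shift and turn from the pose commanded when the call began, along the tool's axes at that moment; what a row does not reach only later rows make up. A row lasts 1/8 s, in which the tool goes at most 62.5 mm and 10.7 degrees, less where a joint would pass 70% of its speed; a pose out of reach is approached as far as the arm can. A call with a gripper value outside its range is refused whole. The fingers move at their own pace and stop on an object; the grip force is fixed at half the most. Time passes only in rows, so rows that repeat a pose let the fingers close. It gives the time, the measured TCP pose, the force and the opening at its end, in the units of the state.
- observe(): the state, without advancing time (a new reading comes with each control period).
- get_image(name): name is "side" or "top" or "wrist"; returns the picture (480x640x3 uint8, blue, green, red); there is no depth.
- camera_model(name): a dict with "fov_y" (degrees; the focal length in pixels is half the picture's height over the tangent of half this angle, whatever the lens; pixels are square), "cx", "cy" (the principal point, pixels), "k1" (the pictures are not rectified: a ray, as slopes to the right and down, at radius r is drawn at 1 + k1 r^2 times it, then the intrinsics apply), "view" (4x4, takes a point from world to camera coordinates); the wrist camera has in their place "mount" (4x4, takes a point from camera to tool coordinates, whose origin is the TCP and whose axes are the flange's). Camera axes: x right, y down, z forward; pixel columns grow to the right and rows downward; lengths in m; the calibration is good to about 2 mm. A picture is of the moment at which its call begins: read the wrist's pose just before it. camera_model takes no time and is no camera call.
- close_job(): hands the job in, once; it reports no verdict.
The state is a dict: "t": time; "joints": joint angles; "qd": joint speeds; "effort": joint torques, N m; "position": TCP position; "tool_rot": TCP orientation; "wrist_force": force on the tool from outside, world axes, zero at the start; "torque": the same for the moment, N m; "gripper_width": finger opening in m.
Only numpy, scipy, OpenCV 4.12 (cv2) and the standard library are available. Lean on these libraries where they do the work, as an engineer would, in place of code of your own. Each camera call takes 0.05 s, during which the arm holds its last target. There are 200 camera calls.

TASK

Slide the movable roller support along the bend-test bed until the white line on its foot is in line with the red pointer, and leave it locked there with the clamp lever pushed all the way to the side that locks. Nobody knows which side of the lever's swing locks (one does, the other frees) or whether the support is locked now, so find out by gently trying to move the support; do not force it while it is locked, and leave the things around the bed where they are.

Things in the scene. Friction and masses are not known exactly. Their poses are not given: they have to be found in the camera images.
- bed: Aluminium bed of the bend-test fixture, 120 x 395 x 18 mm, fixed to the desk. Origin at desk level, mid-travel of the movable support. Its y axis is the slide direction, towards the clamp; x points across, away from the robot. At its -y end stands a fixed roller support like the movable one (upright from y = -188 to -148 mm, 116 mm high).
- carriage: The movable grey roller support. Origin at desk level under its centre, axes as the bed's. It slides along the bed's y from -62 to +62 mm. Free, it takes about 3 N to push and stays where left; locked, over 40 N would not shift it. A flat bar (14 mm wide, top 47 mm above the desk) runs from its +y side through the clamp, to 275 mm from its centre.
- carriage_push (a point): Centre of the movable support's upright, 85 mm above the desk. The upright is 40 mm along the slide (faces 20 mm either side of this point), 74 mm across, 50 to 100 mm above the desk; a steel roller lies across its top (top at 116 mm). The foot below it is 64 mm along the slide, 90 mm across, 50 mm high. Push the upright from either side.
- carriage_mark (a point): Middle of the white upright line on the front (robot side) face of the movable support's foot, 30 mm above the desk, at the support's centre along the slide.
- pointer_tip (a point): Tip of the small red pointer clipped to the front edge of the bed, 22 mm high; axes as the bed's. The white line must come level with it along the bed's y. It lies 35 to 110 mm from the line's starting place, on the clamp's side of it.
- clamp: Dark clamp block fixed on the bed, 60 mm (x) by 50 mm (y), top 70 mm high; the support's bar runs through it. Origin at desk level under the lever's pivot, at the bed's y = 170 mm; axes as the bed's.
- lever_knob (a point): Middle of the upright black knob at the end of the clamp lever: a cylinder of 18 mm diameter, 98 to 134 mm above the desk, 80 mm from the pivot. Push it sideways; 4 to 9 N moves it.
- lever (a joint): Angle of the clamp lever about its upright pivot (rad), stops at -0.7 and 0.7. At 0 it points along the bed's +y; positive swings it to the bed's -x (to the robot). One end locks, the other frees; mid-swing is free too, grip begins about a third of the way to the locking end. Which end locks cannot be seen and differs from bed to bed. It stays where left.
- weight_1: Brass weight standing to the right, 38 mm diameter, 60 mm high; loose; origin at its foot. Leave alone.
- weight_2: Brass weight standing to the right, 30 mm diameter, 47 mm high; loose; origin at its foot. Leave alone.
- caliper: Digital caliper lying to the right, 235 mm long; loose; origin at its underside. Leave alone.
- marker_pen: White marker pen lying to the right, 135 mm long; loose; origin at its underside. Leave alone.
- jaw_insert_1: Dark ribbed steel jaw insert lying to the right, 64 x 28 x 19 mm; loose; origin at its underside. Leave alone.
- jaw_insert_2: The second ribbed steel jaw insert, the same size; loose. Leave alone.

How it is judged:
By the outcome, as a careful person would: the job done as asked, in the order asked, and still so for the second after the job is handed in, with the robot touching nothing.
It also fails if it takes over 72 s, if anything falls off the work surface, if the arm or the gripper's body presses on something with over 40 N, if the wrist force passes 120 N, or if a joint passes its speed limit or range.

## Working session

There is one attempt and no reset: what is moved stays moved. The work goes in short steps, Python scripts to look and compute and a shell command to move; the robot and the scene stay as the last step left them, time stands still between calls to the robot, and variables do not carry over. Pictures are saved under pics/ and viewed, about 8 in all and at most 12, crops included, and the job is handed in when it is done.

```bash
ls; mkdir -p pics
python3 - <<'E'
from workcell import *
import cv2
o=observe()
for k in ("t","position","tool_rot","wrist_force","gripper_width"):print(k,o[k])
print(tcp_to_grasp)
for n in("top","side"):
    cv2.imwrite(f"pics/{n}0.png",get_image(n));print(n,camera_model(n))
print(camera_model("wrist"))
E
```

```text
pics
t 0.0
position [ 0.24980015 -0.59957363  0.23041359]
tool_rot [[ 9.23101152e-01  3.84556567e-01 -7.13819925e-04]
 [ 3.84557221e-01 -9.23099925e-01  1.50729782e-03]
 [-7.92858431e-05 -1.66589296e-03 -9.99998609e-01]]
wrist_force [-0.5653878   0.63186423  0.28825636]
gripper_width 0.08503212660597348
0.0187
top {'fov_y': 51.28113496595157, 'cx': 323.29046388207274, 'cy': 234.89153667138336, 'k1': 0.0007944329576282972, 'view': array([[ 0.01753566, -0.9998408 , -0.00329761, -0.11455114],
       [-0.9981802 , -0.01731603, -0.05776192,  0.51416931],
       [ 0.05769562,  0.0043045 , -0.99832494,  1.2490883 ],
       [ 0.        ,  0.        ,  0.        ,  1.        ]])}
side {'fov_y': 51.33705907916018, 'cx': 318.96989885836604, 'cy': 238.74311940788144, 'k1': -0.09420213211164381, 'view': array([[-0.89652848, -0.44287844, -0.00976634,  0.41128613],
       [-0.27514229,  0.57398428, -0.77125791,  0.28982956],
       [ 0.34717922, -0.68876754, -0.63644784,  1.11049383],
       [ 0.        ,  0.        ,  0.        ,  1.        ]])}
{'fov_y': 61.43553850063587, 'cx': 323.4120144551747, 'cy': 239.45192464438253, 'k1': -0.0547979526839041, 'mount': array([[-1.02517938e-04, -9.52792958e-01, -3.03620765e-01,
         7.82322326e-02],
       [ 9.99999978e-01, -4.22195477e-05, -2.05162015e-04,
        -3.22416410e-04],
       [ 1.82658192e-04, -3.03620779e-01,  9.52792941e-01,
        -1.42804063e-01],
       [ 0.00000000e+00,  0.00000000e+00,  0.00000000e+00,
         1.00000000e+00]])}
```

View pics/top0.png

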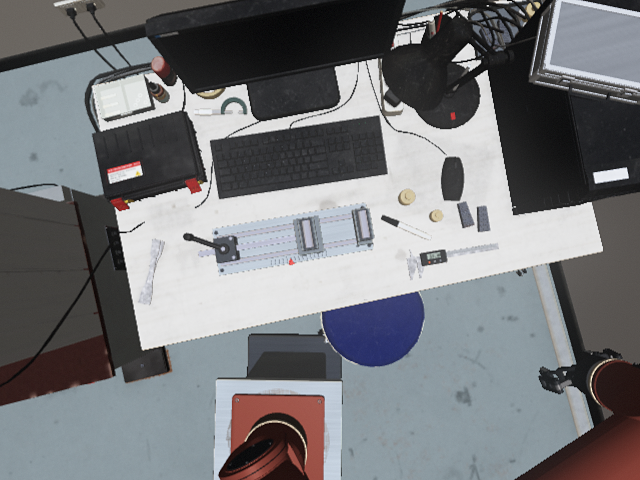

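View pics/side0.png

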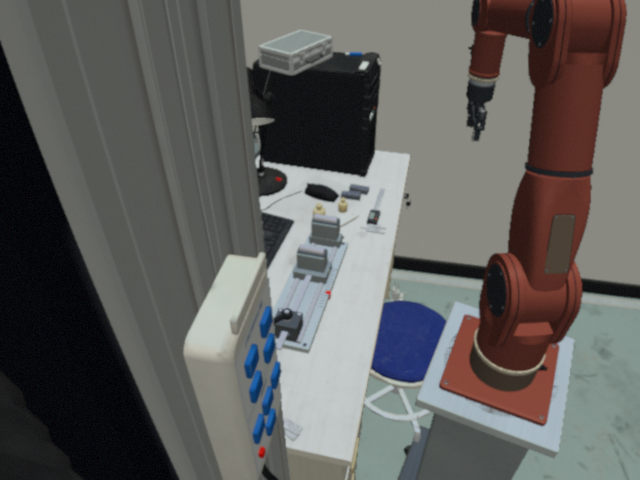

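The top view shows the bed centred near (295,240). The lever knob is near (187,237), the clamp (228,248), the support (308,235), the red pointer (291,261) and the fixed support (362,226). The desk clutter is to the right. I'll zoom in and build a ray-casting helper.

```bash
cat > h.py <<'E'
import numpy as np, cv2
from workcell import *
def cam(name,o=None):
    m=camera_model(name); f=240/np.tan(np.radians(m["fov_y"]/2))
    if name=="wrist":
        T=np.eye(4);T[:3,:3]=o["tool_rot"];T[:3,3]=o["position"]; W=T@m["mount"]
    else: W=np.linalg.inv(m["view"])
    K=np.array([[f,0,m["cx"]],[0,f,m["cy"]],[0,0,1.]])
    return K,np.array([m["k1"],0,0,0.]),W
def cast(c,u,v,z):
    K,d,W=c; s=cv2.undistortPoints(np.array([[[u,v]]],float),K,d)[0,0]
    r=W[:3,:3]@np.array([s[0],s[1],1]); p=W[:3,3]
    return p+r*(z-p[2])/r[2]
def proj(c,P):
    K,d,W=c; V=np.linalg.inv(W)
    return cv2.projectPoints(np.array([P],float),cv2.Rodrigues(V[:3,:3])[0],V[:3,3],K,d)[0][0,0]
E
python3 - <<'E'
import cv2
from h import *
im=cv2.imread("pics/top0.png")
cv2.imwrite("pics/top0c.png",cv2.resize(im[190:290,175:385],None,fx=3.8,fy=3.8,interpolation=cv2.INTER_CUBIC))
hsv=cv2.cvtColor(im,cv2.COLOR_BGR2HSV)
m=((hsv[...,0]<8)|(hsv[...,0]>172))&(hsv[...,1]>120)&(hsv[...,2]>100)
m[:, :270]=0;m[:,310:]=0;m[:245]=0;m[280:]=0
v,u=m.nonzero();print(list(zip(u,v)))
c=cam("top");print(cast(c,u.mean(),v.mean(),.022))
E
```

```text
[(np.int64(290), np.int64(259)), (np.int64(290), np.int64(260)), (np.int64(291), np.int64(260)), (np.int64(289), np.int64(261)), (np.int64(290), np.int64(261)), (np.int64(291), np.int64(261)), (np.int64(292), np.int64(261)), (np.int64(289), np.int64(262)), (np.int64(290), np.int64(262)), (np.int64(291), np.int64(262)), (np.int64(292), np.int64(262)), (np.int64(289), np.int64(263)), (np.int64(290), np.int64(263)), (np.int64(291), np.int64(263)), (np.int64(292), np.int64(263)), (np.int64(293), np.int64(263)), (np.int64(290), np.int64(264)), (np.int64(291), np.int64(264))]
[ 0.44650089 -0.02492003  0.022     ]
```

View pics/top0c.png

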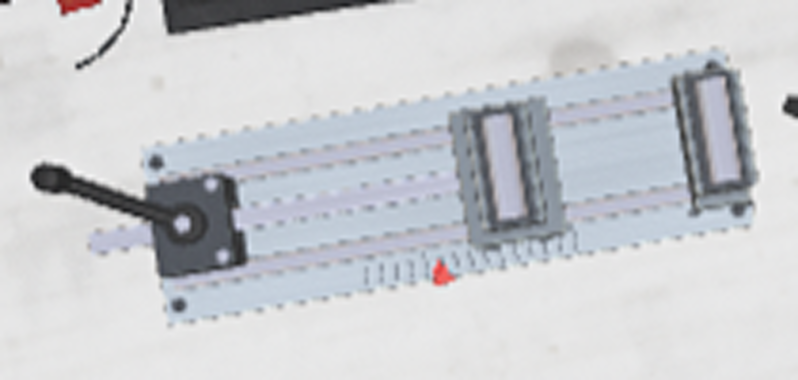

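The crop shows bed corners at about (145,148), (722,48), (752,222) and (170,325), pivot (183,223), knob (48,178), support roller (505,170) and pointer (443,272). The lever is swung to the far side of the bed.

Run:
```python
from h import *
c=cam("top")
q=lambda x,y,z:cast(c,175+(x+.5)/3.8-.5,190+(y+.5)/3.8-.5,z)
C=[q(145,148,.018),q(722,48,.018),q(752,222,.018),q(170,325,.018)]
print(np.round(C,4))
print("edges",[np.linalg.norm(C[i]-C[(i+1)%4]).round(4) for i in range(4)])
ctr=np.mean(C,0); y=C[0]-C[1]+C[3]-C[2]; y/=np.linalg.norm(y); x=np.array([y[1],-y[0],0])
print("yaw",np.degrees(np.arctan2(-y[0],y[1])),ctr)
# bed extends y -? to ?: pivot is y=170
pts=dict(piv=q(183,223,.09),knob=q(48,178,.134),roller=q(505,170,.116),froller=q(718,128,.116),tip=cast(c,290.3,259.5,.022),pt=cast(c,290.8,263.5,.022),footL=q(472,245,.05),footR=q(566,235,.05),bar=q(90,241,.047))
O=pts["piv"]-.17*y
for k,p in pts.items(): print(k,p.round(4),"bed",np.round([(p-O)@x,(p-O)@y],4))
print("bedctr",(ctr-O)@x,(ctr-O)@y)
k=pts["knob"]-pts["piv"];print("lever",np.arctan2(-k@x,k@y),np.hypot(k@x,k@y))
print("O",O)
o=observe();print(np.degrees(np.arctan2(o["tool_rot"][1,0],o["tool_rot"][0,0])))
```

```text
[[ 0.527   0.1736  0.018 ]
 [ 0.6004 -0.2087  0.018 ]
 [ 0.4849 -0.23    0.018 ]
 [ 0.4101  0.1535  0.018 ]]
edges [np.float64(0.3893), np.float64(0.1174), np.float64(0.3908), np.float64(0.1186)]
yaw 10.945891448222383 [ 0.50559788 -0.02789734  0.018     ]
piv [0.4757 0.1321 0.09  ] bed [-0.    0.17]
knob [0.5002 0.2053 0.134 ] bed [0.0379 0.2372]
roller [ 0.5108 -0.0693  0.116 ] bed [-0.0038 -0.0345]
froller [ 0.5388 -0.1993  0.116 ] bed [-0.0009 -0.1674]
tip [ 0.4525 -0.024   0.022 ] bed [-0.0524  0.0211]
pt [ 0.4425 -0.0255  0.022 ] bed [-0.0625  0.0215]
footL [ 0.4658 -0.0466  0.05  ] bed [-0.0436 -0.0036]
footR [ 0.4733 -0.1071  0.05  ] bed [-0.0477 -0.0645]
bar [0.4642 0.2008 0.047 ] bed [0.0017 0.2396]
bedctr -0.0010090064848881312 0.007190324981809423
lever -0.5140272978946836 0.07715037173996368
O [ 0.50795384 -0.03476525  0.09      ]
22.61846238086781
```

The edges and sizes agree with the given dimensions to within 1–2%. Yaw is 10.9°. The support is at bed y≈-34 mm, the pointer at ≈+21 mm and the lever at ≈-0.51 rad. I'll go above the gap behind the support with the fingers shut, turning the wrist camera to the robot side.

```bash
python3 -m pendant '[[[44,-33,0,0,0,-10,-1],[87,-66,0,0,0,-20,-1],[131,-99,0,0,0,-30,-1],[175,-132,0,0,0,-40,-1],[218,-165,0,0,0,-50,-1],[262,-198,0,0,0,-60,-1],[306,-231,0,0,0,-70,-1],[349,-264,0,0,0,-80,-1],[393,-297,0,0,0,-90,-1],[436,-330,0,0,0,-100,-1]]]'
python3 -m pendant '[[[0,0,0,0,0,-10,-1],[0,0,0,0,0,-20,-1],[0,0,0,0,0,-30,-1],[0,0,0,0,0,-40,-1],[0,0,0,0,0,-50,-1],[0,0,0,0,0,-60,-1],[0,0,0,0,0,-68,-1],[0,0,0,0,0,-68,-1],[0,0,0,0,0,-68,-1]]]'
python3 - <<'E'
from h import *
o=observe();print(o["joints"].round(3) if hasattr(o["joints"],"round") else o["joints"]);print(np.degrees(np.arctan2(o["tool_rot"][1][0],o["tool_rot"][0][0])))
cv2.imwrite("pics/w1.png",get_image("wrist"))
E
```

```text
t: 1.35
position: [0.526, -0.1261, 0.2312]
tool_rot: [[-0.544, 0.839, -0.0], [0.839, 0.544, -0.0], [0.0, -0.0, -1.0]]
wrist_force: [0.6, 0.1, 0.2]
gripper_width: 0.0
t: 2.48
position: [0.5254, -0.1277, 0.2312]
tool_rot: [[-0.983, -0.181, -0.0], [-0.181, 0.983, 0.0], [0.0, 0.0, -1.0]]
wrist_force: [-0.1, 1.0, -0.8]
gripper_width: -0.0002
[ 0.686  0.156 -0.584  1.707  0.089  1.305  1.837]
-169.56918330689828
```

View pics/w1.png

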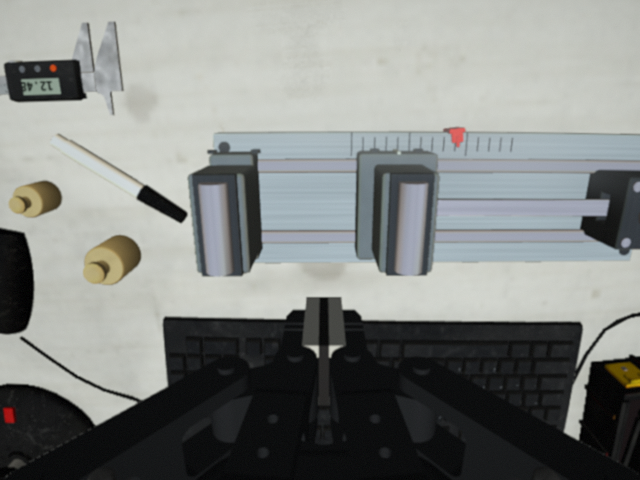

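The wrist view shows the fixed support at left (218,220), the movable support (405,210) with a white tick at about (400,152), the red pointer near (457,137) with its scale, and the clamp at right. The fingers are over the gap. I'll measure the line and pointer from here.

```bash
cat > meas.py <<'E'
from h import *
import sys
def meas(tag):
    o=observe(); im=get_image("wrist"); c=cam("wrist",o); cv2.imwrite(f"pics/{tag}.png",im)
    hsv=cv2.cvtColor(im,cv2.COLOR_BGR2HSV).astype(int)
    m=(((hsv[...,0]<8)|(hsv[...,0]>172))&(hsv[...,1]>130)&(hsv[...,2]>110)).astype(np.uint8)
    n,l,s,ce=cv2.connectedComponentsWithStats(m)
    for i in range(1,n):
        if s[i,4]>30: print("red",s[i],ce[i].round(1),cast(c,*ce[i],.022).round(4))
    return o,im,c,hsv,m
E
python3 - <<'E'
from meas import *
o,im,c,hsv,m=meas("w1b")
print(o["position"])
for r in range(124,150): print(r,np.flatnonzero(m[r,430:490])+430)
cr=im[110:180,340:500];cv2.imwrite("pics/w1c.png",cv2.resize(cr,None,fx=5,fy=5,interpolation=cv2.INTER_CUBIC))
E
```

```text
red [450 129  14  17 143] [456.7 134.9] [ 0.447  -0.0261  0.022 ]
red [  3 408  11  15 134] [  8.3 414.9] [ 0.8276 -0.4317  0.022 ]
[ 0.52544703 -0.12771555  0.2311944 ]
124 []
125 []
126 []
127 []
128 []
129 [451 452 453 454 455 456 457 458 459 460 461 462 463]
130 [450 451 452 453 454 455 456 457 458 459 460 461 462 463]
131 [450 451 452 453 454 455 456 457 458 459 460 461 462 463]
132 [450 451 452 453 454 455 456 457 458 459 460 461]
133 [452 453 454 455 456 457 458 459 460 461]
134 [452 453 454 455 456 457 458 459 460 461]
135 [453 454 455 456 457 458 459 460 461]
136 [453 454 455 456 457 458 459 460 461]
137 [453 454 455 456 457 458 459 460 461]
138 [453 454 455 456 457 458 459 460 461]
139 [453 454 455 456 457 458 459 460 461]
140 [453 454 455 456 457 458 459 460 461]
141 [453 454 455 456 457 458 459]
142 [456 457 458]
143 [457 458]
144 [457 458]
145 [457 458]
146 []
147 []
148 []
149 []
```

View pics/w1c.png

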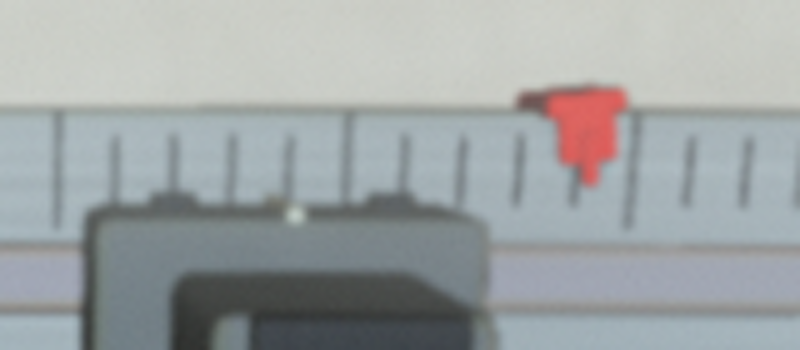

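Run:
```python
from h import *
o=observe();c=cam("wrist",o)
a=cast(c,340+(0.5)/5,110+104/5,.018);b=cast(c,340+500/5,110+106.5/5,.018)
# front edge over a longer span, from saved frame
im=cv2.cvtColor(cv2.imread("pics/w1b.png"),cv2.COLOR_BGR2GRAY).astype(float)
P=[]
for u in list(range(270,440,6))+list(range(480,600,6)):
    col=im[110:150,u]; v=110+np.argmin(np.diff(cv2.GaussianBlur(col.reshape(-1,1),(1,5),0).ravel()))+.5
    P.append(cast(c,u,v,.018)[:2])
P=np.array(P);k=np.polyfit(P[:,1],P[:,0],1);r=P[:,0]-np.polyval(k,P[:,1]);g=abs(r)<np.median(abs(r))*3+1e-4
k=np.polyfit(P[g,1],P[g,0],1);print("yaw",-np.degrees(np.arctan(k[0])),"rms",r[g].std(),g.sum(),len(g),k)
th=-np.arctan(k[0]);y=np.array([-np.sin(th),np.cos(th),0])
L=cast(c,399.2,152.8,.049);T=cast(c,457.5,145.2,.022)
print(L,T,"dy",(T-L)@y, "yL",L@y,"yT",T@y, "tcp y",o["position"]@y)
```

```text
yaw 10.694399192268257 rms 0.0003998420408564635 46 49 [-0.18885072  0.43865549]
[ 0.46930261 -0.07639525  0.049     ] [ 0.45522096 -0.02305978  0.022     ] dy 0.05502222094248213 yL -0.16215708612657315 yT -0.10713486518409103 tcp y -0.22298339486555832
```

```bash
python3 -m pendant '[[[0,0,40,0,0,0,-1],[0,0,85,0,0,0,-1],[0,0,125,0,0,0,-1],[0,0,148,0,0,0,-1],[0,0,148,0,0,0,-1],[0,10,148,0,0,0,-1],[0,18,148,0,0,0,-1],[0,18,148,0,0,0,-1]]]'
python3 -m pendant '[[[0,2,0,0,0,0,-1],[0,4,0,0,0,0,-1],[0,5,0,0,0,0,-1],[0,6,0,0,0,0,-1]]]'
```

```text
t: 3.58
position: [0.5227, -0.109, 0.0843]
tool_rot: [[-0.983, -0.186, 0.001], [-0.186, 0.983, -0.0], [-0.001, -0.001, -1.0]]
wrist_force: [0.6, -0.7, 0.1]
gripper_width: -0.0
t: 4.08
position: [0.5211, -0.1041, 0.0833]
tool_rot: [[-0.983, -0.184, -0.0], [-0.184, 0.983, 0.0], [0.0, 0.0, -1.0]]
wrist_force: [-0.2, -0.0, -0.2]
gripper_width: -0.0
```

```bash
python3 -m pendant '[[[0,1,0,0,0,0,-1],[0,2,0,0,0,0,-1],[0,3,0,0,0,0,-1]]]'
python3 -m pendant '[[[0,1,0,0,0,0,-1],[0,2,0,0,0,0,-1]]]'
```

```text
t: 4.45
position: [0.5206, -0.1017, 0.0833]
tool_rot: [[-0.983, -0.184, 0.0], [-0.184, 0.983, -0.001], [-0.0, -0.001, -1.0]]
wrist_force: [1.4, -2.5, -0.8]
gripper_width: -0.0001
t: 4.7
position: [0.5202, -0.0995, 0.0833]
tool_rot: [[-0.983, -0.184, 0.0], [-0.184, 0.983, -0.0], [-0.0, -0.0, -1.0]]
wrist_force: [1.3, -3.0, -1.3]
gripper_width: -0.0002
```

```bash
python3 -m pendant '[[[0,1,0,0,0,0,-1],[0,2,0,0,0,0,-1],[0,3,0,0,0,0,-1]]]'
python3 -m pendant '[[[0,1,0,0,0,0,-1],[0,2,0,0,0,0,-1],[0,3,0,0,0,0,-1]]]'
```

```text
t: 5.08
position: [0.5196, -0.0962, 0.0833]
tool_rot: [[-0.983, -0.184, -0.0], [-0.184, 0.983, 0.0], [0.0, 0.0, -1.0]]
wrist_force: [0.8, -3.5, -0.8]
gripper_width: -0.0001
t: 5.45
position: [0.519, -0.0932, 0.0833]
tool_rot: [[-0.983, -0.184, -0.0], [-0.184, 0.983, 0.0], [0.0, 0.0, -1.0]]
wrist_force: [0.1, -2.7, -0.1]
gripper_width: 0.0003
```

The support slides at a steady ≈3 N, so it is free. With the lever at ≈-0.5 (past the grip threshold), the + side must lock. I'll check the image for the remaining distance.

Run:
```python
from meas import *
o,im,c,hsv,m=meas("w2")
p=o["position"];print(p)
P=proj(c,[.455,-.023,.022]);L=proj(c,[.468,-.068,.03]);print(P,L)
```

```text
red [468 140  26  31 484] [480.9 151.7] [ 0.447  -0.0259  0.022 ]
[ 0.51904457 -0.09318357  0.08331184]
[481.73310181 168.59911621] [392.48452866 179.54594593]
```

View pics/w2.png

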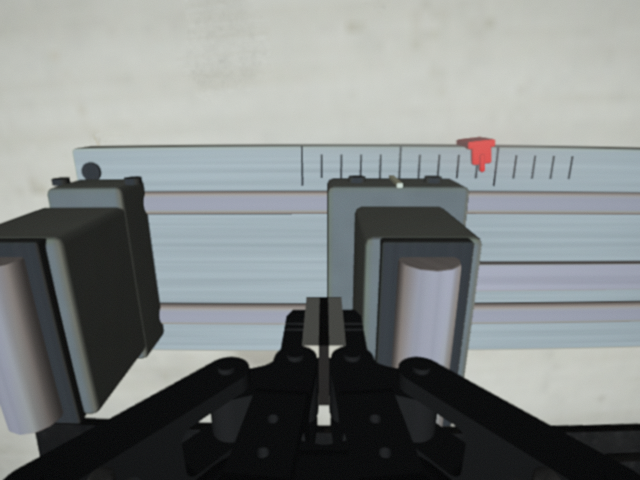

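The white line appears at about (392–402, 178–187) and the pointer tip at about (482,171). I'll extract both by masks.

```bash
cat > rem.py <<'E'
from meas import *
Y=np.array([-np.sin(np.radians(10.7)),np.cos(np.radians(10.7)),0])
def rem(tag,im=None):
    if im is None: o,im,c,hsv,m=meas(tag)
    else: o=observe();c=cam("wrist",o);hsv=cv2.cvtColor(im,cv2.COLOR_BGR2HSV).astype(int);m=(((hsv[...,0]<8)|(hsv[...,0]>172))&(hsv[...,1]>130)&(hsv[...,2]>110)).astype(np.uint8)
    u0,v0=proj(c,[.455,-.023,.022]).astype(int)
    w=m[v0-40:v0+25,u0-40:u0+40];vv,uu=w.nonzero();b=vv.max()
    s=vv>=b-2;tu,tv=u0-40+uu[s].mean(),v0-40+b+.5
    T=cast(c,tu,tv,.022); print("tip px",tu,tv,T.round(4))
    # white line: bright in strip above foot's front edge, within 100 px left of tip
    # predicted line foot-edge column range
    g=im.min(2).astype(int)
    ok=np.zeros(g.shape,bool);ok[v0-5:v0+30,u0-110:u0+30]=1
    q=ok&(g>185)
    vv,uu=q.nonzero()
    n,l,st,ce=cv2.connectedComponentsWithStats(q.astype(np.uint8))
    for i in range(1,n):
        if st[i,4]<4: continue
        v,u=(l==i).nonzero(); t=v>=v.max()-1; bt=v<=v.min()+1
        lu,lv=u[t].mean(),v.max()+.5
        Lt=cast(c,lu,lv,.05);Lm=cast(c,*ce[i],.04)
        print("line",st[i],"top",(lu,lv),Lt.round(4),"dy mm",1e3*(T-Lt)@Y," foot x",Lt[0],"centroid",ce[i])
    return o,im,c
E
python3 - <<'E'
from rem import *
o,im,c=rem("x",cv2.imread("pics/w2.png"))
E
```

```text
tip px 481.6363636363636 170.5 [ 0.4559 -0.0226  0.022 ]
line [398 184   4   3  12] top (np.float64(399.5), np.float64(186.5)) [ 0.4679 -0.0681  0.05  ] dy mm 46.88532075685322  foot x 0.46785046785720613 centroid [399.5 185. ]
```

```bash
python3 -m pendant '[[[0,4,0,0,0,0,-1],[0,8,0,0,0,0,-1],[0,12,0,0,0,0,-1],[0,16,0,0,0,0,-1],[0,20,0,0,0,0,-1],[0,25,0,0,0,0,-1],[0,30,0,0,0,0,-1],[0,35,0,0,0,0,-1],[0,38,0,0,0,0,-1],[0,40,0,0,0,0,-1]]]'
python3 - <<'E'
from rem import *
o,im,c=rem("w3");print(o["position"],o["position"]@Y)
E
```

```text
t: 6.75
position: [0.5116, -0.0537, 0.0833]
tool_rot: [[-0.983, -0.184, -0.0], [-0.184, 0.983, 0.0], [0.0, 0.0, -1.0]]
wrist_force: [0.4, -3.4, -2.2]
gripper_width: -0.0001
red [388 139  27  32 516] [401.6 151.4] [ 0.447  -0.0258  0.022 ]
tip px 403.0 170.5 [ 0.4561 -0.0228  0.022 ]
line [398 185   4   2   6] top (np.float64(399.5), np.float64(186.5)) [ 0.4604 -0.0288  0.05  ] dy mm 6.67365654620422  foot x 0.4604183755220682 centroid [399.5        185.33333333]
[ 0.51162157 -0.05374966  0.08330024] -0.14780614585097135
```

```bash
python3 -m pendant '[[[0,2,0,0,0,0,-1],[0,4,0,0,0,0,-1],[0,5,0,0,0,0,-1],[0,6,0,0,0,0,-1],[0,6,0,0,0,0,-1],[0,-10,0,0,0,0,-1],[0,-10,-50,0,0,0,-1],[40,40,-75,0,0,0,-1],[40,40,-75,0,0,0,-1],[40,40,-75,0,0,0,-1]]]'
python3 - <<'E'
from rem import *
o,im,c=rem("w4");print(o["position"],o["position"]@Y)
cr=im[100:260,220:430];cv2.imwrite("pics/w4c.png",cv2.resize(cr,None,fx=3.7,fy=3.7,interpolation=cv2.INTER_CUBIC))
E
```

```text
t: 8.05
position: [0.4653, -0.0226, 0.1587]
tool_rot: [[-0.983, -0.184, 0.001], [-0.184, 0.983, -0.001], [-0.001, -0.001, -1.0]]
wrist_force: [1.3, -0.8, 0.1]
gripper_width: -0.0002
red [313 189  20  23 278] [323.5 197.7] [ 0.4466 -0.0257  0.022 ]
tip px 325.0 211.5 [ 0.4562 -0.0228  0.022 ]
[ 0.46527192 -0.02258827  0.1587011 ] -0.10858098625620799
```

View pics/w4c.png

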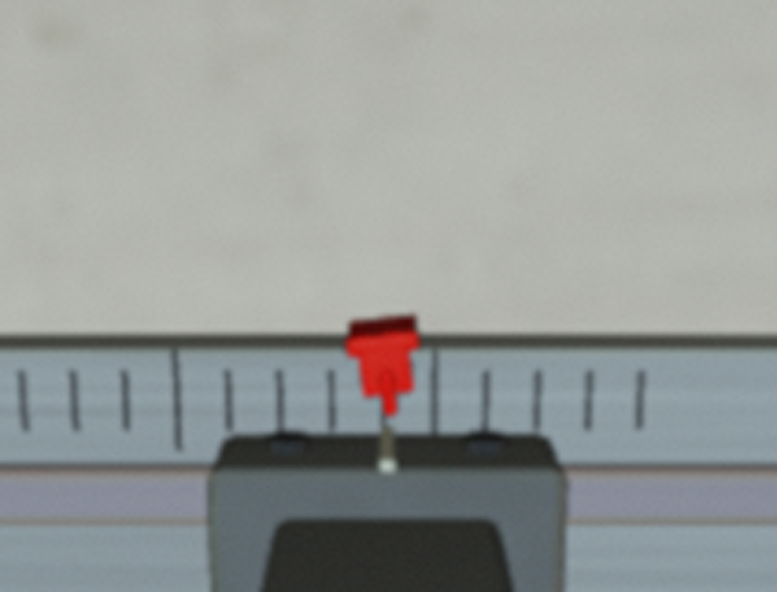

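The white line top is at crop (388,466) and the pointer tip at (390,412), so they align to about 0.4 mm. Next I'll go to the far side of the knob and check it from close.

```bash
python3 -m pendant '[[[-40,0,-10,0,0,0,-1],[-80,30,-10,0,0,0,-1],[-111,70,-10,0,0,0,-1],[-111,110,-10,0,0,0,-1],[-111,150,-10,0,0,0,-1],[-111,190,-10,0,0,0,-1],[-111,218,-10,0,0,0,-1],[-111,218,-10,0,0,0,-1],[-111,218,-10,0,0,0,-1]]]'
python3 - <<'E'
from h import *
o=observe();cv2.imwrite("pics/w5.png",get_image("wrist"));c=cam("wrist",o)
print(o["position"],proj(c,[.5002,.2053,.134]),proj(c,[.4757,.1321,.09]))
E
```

```text
t: 9.22
position: [0.5346, 0.2113, 0.1673]
tool_rot: [[-0.983, -0.183, -0.001], [-0.183, 0.983, -0.0], [0.001, -0.0, -1.0]]
wrist_force: [0.0, -0.1, -0.5]
gripper_width: -0.0002
[0.53464362 0.21126284 0.16734581] [323.3977788  210.31306644] [195.74411138 122.0639515 ]
```

View pics/w5.png

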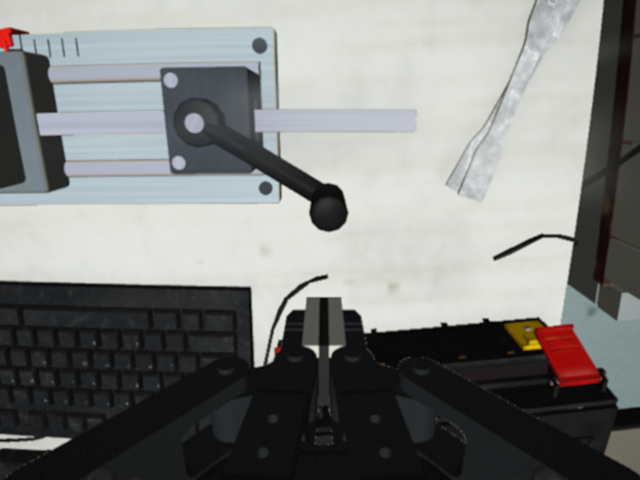

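The knob is at (328,210), 5 px (≈2 mm) from the prediction, and the pivot is as predicted. There is clear space on the far side of the knob. I'll descend and push gently toward the robot.

```bash
python3 -m pendant '[[[6,2,15,0,0,0,-1],[6,2,35,0,0,0,-1],[6,2,52,0,0,0,-1],[6,2,57,0,0,0,-1],[6,2,57,0,0,0,-1]]]'
python3 -m pendant '[[[4,1,0,0,0,0,-1],[8,2,0,0,0,0,-1],[12,3,0,0,0,0,-1],[16,4,0,0,0,0,-1],[20,5,0,0,0,0,-1]]]'
```

```text
t: 9.9
position: [0.5275, 0.2136, 0.1109]
tool_rot: [[-0.983, -0.184, -0.001], [-0.184, 0.983, 0.0], [0.001, 0.0, -1.0]]
wrist_force: [-0.4, 0.1, 0.8]
gripper_width: -0.0002
t: 10.52
position: [0.5081, 0.2165, 0.1124]
tool_rot: [[-0.983, -0.185, 0.004], [-0.185, 0.983, 0.003], [-0.004, 0.002, -1.0]]
wrist_force: [4.6, 4.7, -2.0]
gripper_width: 0.0001
```

```bash
python3 -m pendant '[[[5,1,0,0,0,0,-1],[10,1,0,0,0,0,-1],[15,2,0,0,0,0,-1],[20,2,0,0,0,0,-1],[25,2,0,0,0,0,-1],[30,1,0,0,0,0,-1],[35,0,0,0,0,0,-1],[40,-1,0,0,0,0,-1]]]'
python3 -m pendant '[[[5,-1,0,0,0,0,-1],[10,-3,0,0,0,0,-1],[15,-5,0,0,0,0,-1],[20,-7,0,0,0,0,-1],[25,-9,0,0,0,0,-1]]]'
```

```text
t: 11.52
position: [0.4681, 0.2067, 0.1118]
tool_rot: [[-0.983, -0.184, 0.001], [-0.184, 0.983, 0.001], [-0.001, 0.0, -1.0]]
wrist_force: [3.3, 2.3, 1.0]
gripper_width: 0.0001
t: 12.15
position: [0.4449, 0.1929, 0.1114]
tool_rot: [[-0.983, -0.184, 0.0], [-0.184, 0.983, 0.0], [-0.0, 0.0, -1.0]]
wrist_force: [3.7, 3.8, 1.2]
gripper_width: 0.0003
```

```bash
python3 -m pendant '[[[3,-1,0,0,0,0,-1],[6,-3,0,0,0,0,-1],[8,-4,0,0,0,0,-1]]]'
python3 -m pendant '[[[2,-1,0,0,0,0,-1],[3,-2,0,0,0,0,-1],[4,-2,0,0,0,0,-1]]]'
```

```text
t: 12.52
position: [0.438, 0.1875, 0.1114]
tool_rot: [[-0.983, -0.184, 0.001], [-0.184, 0.983, 0.0], [-0.001, 0.0, -1.0]]
wrist_force: [4.9, 3.6, 0.4]
gripper_width: 0.0001
t: 12.9
position: [0.4347, 0.1847, 0.1114]
tool_rot: [[-0.983, -0.184, 0.001], [-0.184, 0.983, 0.0], [-0.001, 0.0, -1.0]]
wrist_force: [7.0, 2.1, -0.5]
gripper_width: 0.0002
```

```bash
python3 -m pendant '[[[1,0,0,0,0,0,-1],[2,-1,0,0,0,0,-1],[3,-1,0,0,0,0,-1]]]'
python3 -m pendant '[[[1,0,0,0,0,0,-1],[2,0,0,0,0,0,-1]]]'
```

```text
t: 13.28
position: [0.4334, 0.1834, 0.1116]
tool_rot: [[-0.983, -0.184, 0.004], [-0.184, 0.983, 0.002], [-0.004, 0.001, -1.0]]
wrist_force: [15.5, 5.6, -8.6]
gripper_width: -0.0002
t: 13.52
position: [0.4333, 0.1834, 0.1118]
tool_rot: [[-0.983, -0.183, 0.008], [-0.183, 0.983, 0.003], [-0.008, 0.002, -1.0]]
wrist_force: [25.0, 7.5, -17.7]
gripper_width: 0.0004
```

The force rises sharply at exactly the expected end-stop position. I'll back off, then look at the line and lever again.

```bash
python3 -m pendant '[[[-10,0,0,0,0,0,-1],[-20,0,0,0,0,0,-1],[-20,0,-35,0,0,0,-1],[-20,0,-60,0,0,0,-1],[-15,-50,-60,0,0,0,-1],[-5,-100,-60,0,0,0,-1],[4,-150,-60,0,0,0,-1],[4,-208,-50,0,0,0,-1],[4,-208,-50,0,0,0,-1],[4,-208,-50,0,0,0,-1]]]'
python3 - <<'E'
from h import *
o=observe();im=get_image("wrist");print(o["position"])
t=get_image("top")
a=cv2.resize(im[100:260,220:430],None,fx=3,fy=3,interpolation=cv2.INTER_CUBIC)
b=cv2.resize(t[200:290,175:335],(0,0),fx=3.9,fy=3.9)[:,:630]
b=cv2.copyMakeBorder(b,0,0,0,630-b.shape[1],cv2.BORDER_CONSTANT)
im2=np.vstack([cv2.resize(a,(420,320)),cv2.resize(b,(420,234))])
cv2.imwrite("pics/w6.png",cv2.resize(im2,(600,791))[:, :] if 0 else im2)
cv2.imwrite("pics/w6f.png",im)
E
```

```text
t: 14.78
position: [0.4636, -0.0218, 0.1609]
tool_rot: [[-0.983, -0.184, -0.002], [-0.184, 0.983, 0.001], [0.002, 0.001, -1.0]]
wrist_force: [-0.0, 0.8, -0.1]
gripper_width: 0.0001
[ 0.46355339 -0.02177428  0.16093411]
```

View pics/w6.png

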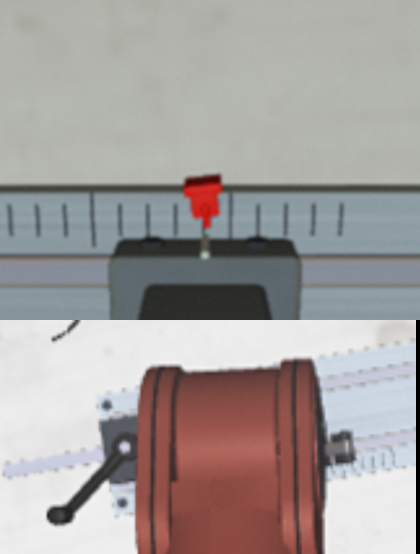

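The lever is now on the robot side, and the line is still under the pointer (line x≈205, tip ≈207 in the crop). Next: a precise residual, then a gentle lock test from behind the support.

Run:
```python
from h import *
for f in("w4","w6f"):
    im=cv2.imread(f"pics/{f}.png").astype(int)
    b=(im[...,2]-im[...,1]>60); w=b[180:230,290:350];v,u=w.nonzero();s=v>=v.max()-4
    print(f,"tip u",290+u[s].mean(),"v",180+v.max())
    for r in range(214,230):
        g=im[r,315:335,1]; d=np.clip(g-np.median(g)-12,0,None)
        print(r,g[4:16],round(315+(d*np.arange(20)).sum()/max(d.sum(),1),2))
```

```text
w4 tip u 324.6666666666667 v 211
214 [156 154 155 134 107 115 139 150 153 156 153 156] 315.0
215 [154 155 152 138 104 101 116 134 150 153 154 155] 315.0
216 [139 140 137 126 101  92 100 118 132 139 139 138] 315.0
217 [91 92 93 90 88 86 87 90 93 94 92 92] 315.0
218 [50 50 52 64 80 86 81 69 55 49 50 49] 324.16
219 [42 42 47 61 79 87 81 63 47 41 42 42] 324.06
220 [43 43 47 62 81 87 81 64 49 44 43 44] 324.04
221 [45 44 48 62 81 86 80 65 51 45 45 46] 324.06
222 [44 45 50 64 82 88 82 67 49 45 44 45] 324.06
223 [ 45  44  53  75  98 106 100  79  52  47  46  46] 324.06
224 [ 47  45  60  99 140 151 142 111  68  43  45  47] 324.14
225 [ 49  50  69 122 171 186 177 142  86  51  50  51] 324.19
226 [ 68  67  81 123 170 186 177 147  98  68  69  69] 324.26
227 [ 88  88  91 112 141 150 148 131 102  90  86  89] 324.26
228 [103 101 101 105 113 116 117 112 104 102 101 102] 324.62
229 [104 107 105 105 104 103 106 104 106 105 102 106] 315.0
w6f tip u 322.57894736842104 v 213
214 [154 136  93  90 109 127 143 153 155 154 154 154] 315.0
215 [154 135 103 116 140 151 153 156 155 153 155 154] 315.0
216 [152 134 106 114 136 147 152 154 154 153 152 155] 315.0
217 [154 137 105  97 111 133 149 154 155 154 154 153] 315.0
218 [138 126 101  87  95 117 136 137 140 139 138 140] 315.0
219 [93 93 87 84 87 91 93 91 91 93 93 94] 315.0
220 [53 66 80 85 82 70 56 50 51 52 52 50] 322.16
221 [44 62 80 88 80 64 47 41 42 42 41 42] 322.04
222 [49 62 78 85 80 65 47 43 44 43 44 44] 322.09
223 [47 63 81 85 81 65 50 45 44 47 44 45] 322.05
224 [49 64 85 88 82 66 49 44 45 45 45 46] 322.01
225 [ 53  78 109 116 107  84  57  45  46  43  48  46] 322.05
226 [ 61 106 152 164 152 112  66  46  45  46  43  46] 322.07
227 [ 69 124 175 189 175 130  77  55  53  54  53  53] 322.08
228 [ 85 127 166 181 169 129  87  74  73  75  74  75] 322.02
229 [ 98 113 133 141 134 114  97  97  93  95  95  94] 322.03
```

The residual is ≈0.4 mm, unchanged by locking. Gentle lock test:

```bash
python3 -m pendant '[[[-20,-46,0,0,0,0,-1],[-39,-46,0,0,0,0,-1],[-39,-46,30,0,0,0,-1],[-39,-46,60,0,0,0,-1],[-39,-46,78,0,0,0,-1],[-39,-46,78,0,0,0,-1],[-39,-41,78,0,0,0,-1],[-39,-38,78,0,0,0,-1]]]'
python3 -m pendant '[[[0,1,0,0,0,0,-1],[0,2,0,0,0,0,-1]]]'
```

```text
t: 15.88
position: [0.51, -0.0518, 0.0844]
tool_rot: [[-0.983, -0.185, 0.002], [-0.185, 0.983, -0.0], [-0.002, -0.001, -1.0]]
wrist_force: [-0.9, -0.8, 0.5]
gripper_width: -0.0002
t: 16.12
position: [0.5092, -0.0504, 0.0837]
tool_rot: [[-0.983, -0.184, 0.001], [-0.184, 0.983, -0.0], [-0.0, -0.0, -1.0]]
wrist_force: [0.4, -0.3, -0.2]
gripper_width: 0.0003
```

```bash
python3 -m pendant '[[[0,1,0,0,0,0,-1],[0,2,0,0,0,0,-1]]]'
python3 -m pendant '[[[0,1,0,0,0,0,-1],[0,1,0,0,0,0,-1]]]'
```

```text
t: 16.38
position: [0.5086, -0.0484, 0.0833]
tool_rot: [[-0.983, -0.184, -0.0], [-0.184, 0.983, 0.0], [0.0, 0.0, -1.0]]
wrist_force: [0.5, -0.1, 0.6]
gripper_width: 0.0002
t: 16.62
position: [0.5086, -0.0482, 0.0833]
tool_rot: [[-0.983, -0.184, 0.0], [-0.184, 0.983, -0.001], [-0.0, -0.001, -1.0]]
wrist_force: [0.9, -4.1, -0.8]
gripper_width: -0.0002
```

```bash
python3 -m pendant '[[[0,0.7,0,0,0,0,-1],[0,0.7,0,0,0,0,-1]]]'
```

```text
t: 16.88
position: [0.5085, -0.0481, 0.0833]
tool_rot: [[-0.983, -0.183, 0.0], [-0.183, 0.983, -0.001], [-0.0, -0.001, -1.0]]
wrist_force: [1.4, -6.6, -1.5]
gripper_width: -0.0002
```

At 6.7 N it does not move (free sliding was 3 N), so it is locked. I'll retreat and do a last check.

```bash
python3 -m pendant '[[[0,-12,0,0,0,0,-1],[0,-12,-40,0,0,0,-1],[0,-12,-77,0,0,0,-1],[40,20,-77,0,0,0,-1],[45,36,-77,0,0,0,-1],[45,36,-77,0,0,0,-1],[45,36,-77,0,0,0,-1]]]'
python3 - <<'E'
from h import *
o=observe();im=get_image("wrist");cv2.imwrite("pics/w7.png",im);im=im.astype(int);print(o["position"],o["wrist_force"])
b=(im[...,2]-im[...,1]>60); w=b[170:240,290:360];v,u=w.nonzero();s=v>=v.max()-4
tu,tv=290+u[s].mean(),170+v.max();print("tip",tu,tv)
for r in range(tv+8,tv+16):
    k=int(tu)-10;g=im[r,k:k+20,1]; d=np.clip(g-np.median(g)-12,0,None);print(r,g.max(),round(k+(d*np.arange(20)).sum()/max(d.sum(),1),2))
E
```

```text
t: 17.75
position: [0.4582, -0.0203, 0.1603]
tool_rot: [[-0.983, -0.184, 0.0], [-0.184, 0.983, 0.0], [-0.0, 0.0, -1.0]]
wrist_force: [0.7, -0.8, 0.2]
gripper_width: -0.0003
[ 0.45815901 -0.02027555  0.16027573] [ 0.65363733 -0.81081923  0.2351142 ]
tip 319.5 220
228 85 318.67
229 85 318.58
230 85 318.55
231 87 318.57
232 104 318.54
233 151 318.53
234 185 318.57
235 184 318.6
```

```bash
python3 -c "
from workcell import *
print(close_job())"
```

```text
the job is handed in; nothing more can be done
None
```

The support is locked with its white line about 0.4 mm short of the red pointer, and I handed the job in at about 18 s.

- **Finding the locking side:** a gentle push of about 3 N slid the support, so it was free. The lever was at about -0.5 rad then, well into that side's swing, so the positive side (towards the robot) had to be the one that locks.
- **Positioning:** I pushed the support about 55 mm along the bed to the pointer.
- **Locking:** I swung the lever to its robot-side stop. The force rose to about 25 N at the predicted end position, and the top camera showed the lever over on that side.
- **Last checks:** locking did not move the line. A gentle push of about 6.7 N no longer moved the support. The final close view still shows the line about 0.4 mm short of the pointer, after allowing for viewing angle. I did not correct that small offset.

The arm ended clear of everything and touched nothing around the bed. No checks failed or disagreed.

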